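Snap the spatula onto the rail

TASK

Take the steel spatula out of the wooden block by its grey tab and push its snap hook down onto the rail of the stand until the gate flicks shut under the rail, then let go so that the spatula hangs there. The rail's height was changed lately, so feel for it, and press gently: more than about 20 N would bend the rail. Leave the other things on the counter where they are.

Things in the scene. Friction and masses are not known exactly. Their poses are not given: they have to be found in the camera images.
- tab (a point): Centre of the grey grip tab (24 mm in x, 14 in y, 40 tall) at the top of a loose steel spatula, 196 mm long, 0.1 to 0.17 kg. z runs up the spatula. It starts upright (leaning up to 4 deg) in the wooden block's slot. Below the tab is a snap hook in the tab's x-z plane: an upside-down U of 6 mm bar, open downward, shank at x = -10.5 mm, nose at x = +10.5 mm, 15 mm clear between them.
- crook (a point): Centre of the hook's arch, 36 mm straight below tab, same axes. The arch's inner top is 7.5 mm above it: the centre of a rail seated in the hook is 3.5 mm above it.
- nose (a point): Lower end of the hook's nose, 66 mm below and 14 mm in +x of tab, same axes; the nose's last 7 mm flare outward. Below the nose the +x side of the shank is free, so a rail can come in under the nose from +x and then up between nose and shank.
- blade (a point): Middle of the lower edge of the spatula's blade: 176 mm below and 10.5 mm in -x of tab, same axes. The straight shank carries the blade, 60 mm (y) by 66 mm (z), 4 mm thick, square to x.
- gate (a joint): The hook's sprung gate, a 3.6 mm bar hinged on the shank 55.5 mm below tab, that spans the gap to the nose. 0 = shut (it cannot swing outward); up to 1.5 rad as it swings up into the hook. A rail coming up swings it open against some 2 to 8 N; with the rail's centre 17 to 22 mm above the hinge the gate flicks shut below it; at 23 mm the rail meets the arch.
- block: Fixed wooden block, 52 mm (x) by 100 mm (y), 62 mm tall. In the middle of its top a slot along y, 64 by 6.4 mm, floor 14 mm above the counter, in which the spatula stands, tab x along block x. Origin: centre of the underside.
- rack: Fixed rail stand; origin: centre of its base's underside (100 by 290 by 12 mm). Posts 255 mm tall at y = -125 and 125 mm. Between them an 8 mm round rail along y, right above the origin. The rail's centre is 174 to 226 mm above the counter, set anew each time and NOT reported: find it by feel. It sits in soft bushings: gives 1 mm per 4 N pushed down, 1 mm per 3 N sideways.
- jar: Bystander: closed glass jar, 60 mm across, 85 mm tall; origin at the underside's centre.
- scraper: Bystander: green silicone scraper lying flat, 143 mm long, 11 mm thick; origin at the underside, near mid-length.
- bowl: Bystander: grey plastic food processor bowl, 170 mm across, 125 mm tall, with a side handle; origin at the underside's centre.
- pusher: Bystander: clear feed-chute pusher standing on the counter, 66 mm across, 95 mm tall; origin at the underside's centre.
- spoon: Bystander: steel spoon lying flat, 180 mm long; origin at the underside, near mid-length.
- mug: Bystander: white mug, 80 mm across, 90 mm tall; origin at the underside's centre.
- dish: Bystander: blue bowl, 120 mm across, 45 mm tall; origin at the underside's centre.

How it is judged:
On the way, in this order (a step that is already met when the one before it is completed fails the run):
1. the spatula is lifted clear of the block (height (world z) of blade above 0.066 m), for 0.1 s.
2. the rail pushes the gate open (value of joint gate above 0.5 rad and contact force between spatula and rack above 0.5 N), for 0.02 s.
At the end, for the whole second after the job is handed in: Spatula released, hanging still (under 0.1 m/s) by its hook on the rail: gate under 0.12 rad, over 0.3 N on the rail, arch centre within 12 mm of the rail's line, within 90 mm of its middle and 165 to 228 mm above the counter, tilt under 0.4 rad (value of joint gate below 0.12 rad and contact force between spatula and rack above 0.3 N and x of crook in the frame of rack between -0.012 and 0.012 m and y of crook in the frame of rack between -0.09 and 0.09 m and height (world z) of crook between 0.165 and 0.228 m and angle between crook's own z axis and vertical below 0.4 rad and linear speed of spatula below 0.1 m/s); the robot touches nothing.
It fails at once if the spatula is pressed on the rail stand with more than 22 N (contact force between spatula and rack above 22 N).
It fails at once if one of the bystanders is moved by more than 20 mm (distance of any of jar, scraper, bowl, pusher, spoon, mug, dish from where it was at the start of the episode above 0.02 m).
It also fails if it takes over 50 s, if anything falls off the work surface, if the arm or the gripper's body presses on something with over 40 N, if the wrist force passes 120 N, or if a joint passes its speed limit or range.

ROBOT

A 7-joint arm with a two-finger parallel gripper is mounted at the origin on the work surface. World frame = base frame: x ahead of the robot, y to its left, z up, the work surface at z = 0. Lengths are in m, angles in rad, forces in N, time in s.
With the tool pointing down it reaches from about 0.4 to 0.875 m from the base axis. Payload 19.3 kg.
Tool frame: the origin (TCP) lies at the very end of the fingers, on their centre line; the grasp point (between the pads) lies 19 mm behind it; y points along the fingers, x is the direction in which the jaws open and shut, and the axes are right-handed (so a half turn about y gives the same grasp; the last joint's range is limited). The gripper opens to 85 mm and grips with 20 to 120 N. Pads are 22 mm wide; open, the fingers measure 114 mm over their backs; the gripper's body (76 mm by 85 mm) begins 54 mm behind the grasp point. The pads swing forward as they close: fully open they stand 13 mm farther back than shut.
Start: joints at [1.232, 0.521, -0.036, 1.599, 0.021, 1.021, -0.113], TCP at [0.166, -0.603, 0.231] pointing down, gripper open.
Joint ranges: [-2.91, 2.91], [-0.3, 2.13], [-1.5, 1.42], [0.17, 2.43], [-1.26, 4.41], [0.16, 1.93], [-2.52, 2.52]. Speed limits (rad/s): [1.89, 1.89, 2.39, 2.39, 3.01, 3.01, 3.01].

INTERFACE

Orientations are given as a unit quaternion [x, y, z, w].
In Python, from rig import robot gives the robot as it stands.
- The arm moves only by the shell command python3 -m jog 'ROWS' [OPENING] [FORCE]. ROWS is JSON, a list of rows, each a list of 4 numbers: the shift along the tool's x, y, z in m, then the turn about the tool's y in rad. A call has 1 to 8 rows; each row shifts and turns the commanded pose from where the row before left it, along the tool's axes as they then stand; what a row does not reach is not made up. A row lasts 1/10 s, in which the tool goes at most 50 mm and 8.59 degrees, less where a joint would pass 70% of its speed; a pose out of reach is approached as far as the arm can. A call is refused whole if a number of a shift passes 0.05 or a number of a turn 0.15, either way. A call with a gripper value outside its range is refused whole. OPENING is the gripper's target within -1 to 1 (shut at 1, half-way at 0, fully open at -1), set as the call begins (- or left out, the last holds). The fingers move at their own pace and stop on an object; FORCE is the grip in N (left out, the last holds). Time passes only in rows, so rows that do not move let the fingers close. It gives the time, the measured TCP pose, the force and the opening at its end, in the units of the state.
- robot.observe(): the state, without advancing time (a new reading comes with each control period).
- robot.capture(name): name is "scene" or "top"; returns a dict with "image" (400x640x3 uint8, red, green, blue), "fx", "fy", "cx", "cy" (pixels), "extrinsics" (4x4, takes a point from camera to world coordinates). Camera axes: x right, y up, looking along -z (the intrinsics and any distortion apply to the point x, -y, -z); pixel columns grow to the right and rows downward; lengths in m; the calibration is good to about 2 mm. A picture is of the moment at which its call begins. There is no depth.
- robot.finish_job(): hands the job in, once; it reports no verdict.
The state is a dict: "t": time; "joint_pos": joint angles; "joint_velocities": joint speeds; "tau": joint torques, N m; "position": TCP position; "ee_rot": TCP orientation; "force": force on the tool from outside, world axes, zero at the start; "moment": the same for the moment, N m; "width": finger opening in m.
Only numpy, scipy, OpenCV 4.12 (cv2) and the standard library are available. Lean on these libraries where they do the work, as an engineer would, in place of code of your own. Each camera call takes 0.05 s, during which the arm holds its last target.

## Working session

There is one attempt and no reset: what is moved stays moved. The work goes in short steps, Python scripts to look and compute and a shell command to move; the robot and the scene stay as the last step left them, time stands still between calls to the robot, and variables do not carry over. Pictures are saved under pics/ and viewed, and the job is handed in when it is done.

```bash
ls; mkdir -p pics
cat > h.py <<'E'
import numpy as np,cv2
from rig import robot
def cap(n,f):
    c=robot.capture(n); cv2.imwrite('pics/'+f,cv2.cvtColor(c['image'],cv2.COLOR_RGB2BGR))
    np.savez('pics/'+f[:-4]+'.npz',**{k:np.array(v) for k,v in c.items()})
    return c
E
python3 - <<'E'
from h import *
for n in ("scene","top"):
    c=cap(n,n+"0.png"); print(n,c['fx'],c['fy'],c['cx'],c['cy'],[k for k in c]); print(np.round(c['extrinsics'],4))
print(robot.observe())
E
```

```text
pics
scene 375.49408593078437 375.49408593078437 319.48252084361474 198.60907551107522 ['image', 'fx', 'fy', 'cx', 'cy', 'extrinsics']
[[ 0.4233 -0.5444  0.7242  1.3825]
 [ 0.9058  0.239  -0.3498 -0.3796]
 [ 0.0173  0.8041  0.5943  0.8109]
 [ 0.      0.      0.      1.    ]]
top 408.23293571353963 408.23293571353963 314.5498308105213 198.2015017738623 ['image', 'fx', 'fy', 'cx', 'cy', 'extrinsics']
[[-5.6000e-03  9.9800e-01 -6.2200e-02  4.7950e-01]
 [-1.0000e+00 -5.6000e-03 -4.0000e-04  6.7000e-03]
 [-8.0000e-04  6.2200e-02  9.9810e-01  1.6155e+00]
 [ 0.0000e+00  0.0000e+00  0.0000e+00  1.0000e+00]]
{'t': 0.1, 'joint_pos': array([ 1.23176658,  0.52194538, -0.03631628,  1.59993406,  0.02119452,
        1.02112307, -0.11279998]), 'joint_velocities': array([-9.78017230e-04, -6.90601605e-04, -1.09301521e-04,  5.81388742e-05,
       -1.57493122e-03, -1.00770344e-03, -9.12389317e-04]), 'tau': array([ 5.90508222e-03, -9.28476977e+01,  1.98548935e+00, -3.70520389e+01,
        1.82271260e-02,  5.49461256e-03, -5.67723907e-05]), 'position': array([ 0.16588426, -0.60227098,  0.23079511]), 'ee_rot': array([-0.56229155,  0.42879459, -0.42818811,  0.56268851]), 'force': array([ 0.15204622,  0.3352069 , -0.12041518]), 'moment': array([0.01031043, 0.0029955 , 0.00534311]), 'width': 0.08543623372093499}
```

View pics/scene0.png

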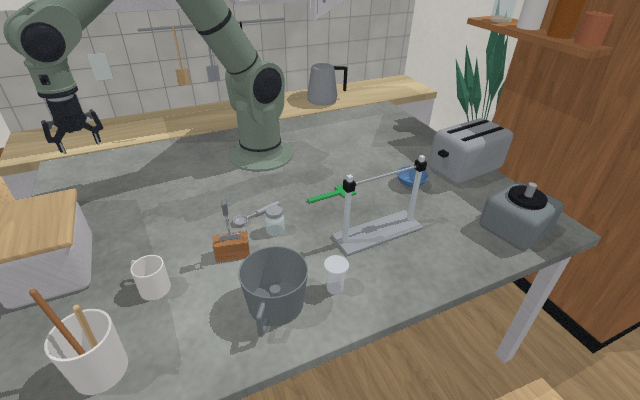

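View pics/top0.png

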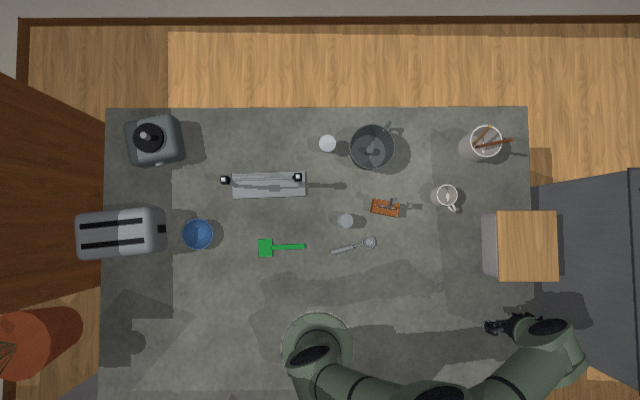

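The scene view shows the block at about (231,247) with the tab at (226,211), the rail stand with black caps at (349,184) and (421,163), and the bowl and pusher close in front. The top view shows the block at (386,208) and the stand at (268,185). I'll enlarge both.

Run:
```python
import cv2
a=cv2.imread('pics/scene0.png');b=cv2.imread('pics/top0.png')
def z(i,x0,y0,w,h,s,f): cv2.imwrite('pics/'+f,cv2.resize(i[y0:y0+h,x0:x0+w],None,fx=s,fy=s,interpolation=cv2.INTER_CUBIC))
z(a,205,190,70,75,8,'s_blk.png'); z(b,355,185,70,50,10,'t_blk.png')
z(a,325,145,110,105,5,'s_rk.png'); z(b,210,160,140,50,5,'t_rk.png')
```

```text
(no output)
```

View pics/s_blk.png

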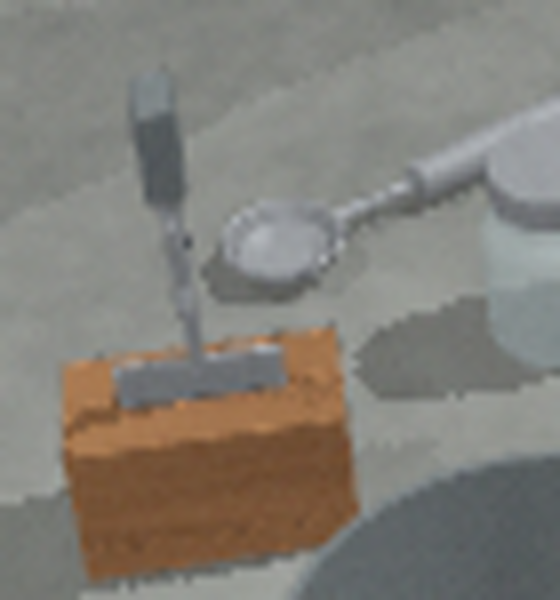

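View pics/t_blk.png

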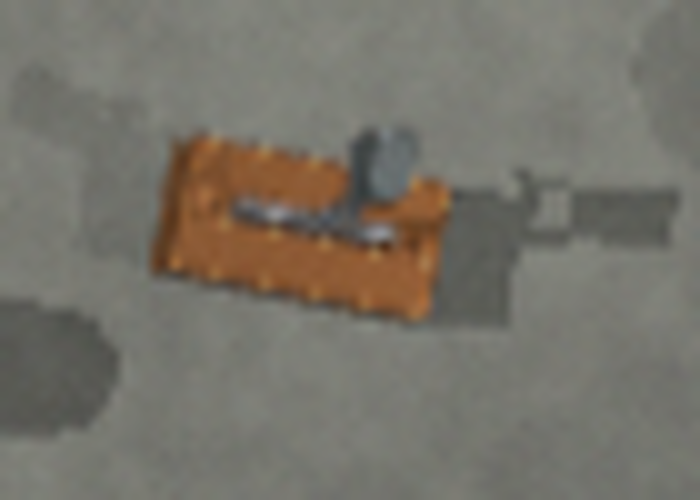

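View pics/s_rk.png

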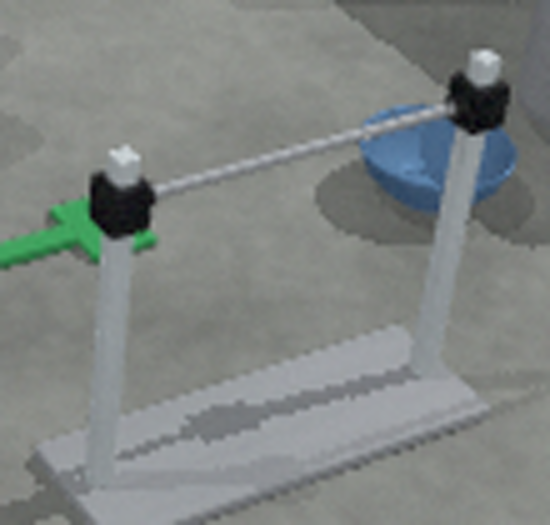

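View pics/t_rk.png

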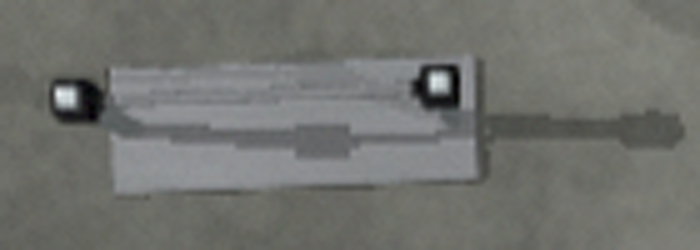

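```bash
cat >> h.py <<'E'
def ld(f): return dict(np.load('pics/'+f+'.npz'))
def ray(c,u,v):
    E=c['extrinsics'];d=np.array([(u-c['cx'])/c['fx'],-(v-c['cy'])/c['fy'],-1.]);d=E[:3,:3]@d
    return E[:3,3],d/np.linalg.norm(d)
def onz(c,u,v,z):
    o,d=ray(c,u,v);return o+d*(z-o[2])/d[2]
def tri(c1,p1,c2,p2):
    A=[];b=[]
    for c,p in((c1,p1),(c2,p2)):
        o,d=ray(c,*p);M=np.eye(3)-np.outer(d,d);A.append(M);b.append(M@o)
    x=np.linalg.solve(A[0]+A[1],b[0]+b[1])
    res=[np.linalg.norm(M@x-q) for M,q in zip(A,b)]
    return x,np.round(np.array(res)*1000,1)
def px(c,P):
    E=c['extrinsics'];q=E[:3,:3].T@(np.asarray(P)-E[:3,3]);return np.array([c['cx']-c['fx']*q[0]/q[2],c['cy']+c['fy']*q[1]/q[2]])
E
python3 - <<'E'
from h import *
np.set_printoptions(precision=4,suppress=True)
T=ld('top0');S=ld('scene0')
t=lambda x,y:(355+x/10-.45,185+y/10-.45); s=lambda x,y:(205+x/8-.44,190+y/8-.44)
print('block top corners TOP')
q=[onz(T,*t(*p),.062) for p in[(190,138),(450,185),(428,320),(160,270)]]
for a in q:print(a)
print('center',np.mean(q,0),'edges',[np.linalg.norm(q[i]-q[i-1]) for i in range(4)])
print('scene corners');q2=[onz(S,*s(*p),.062) for p in[(63,365),(335,327),(350,420),(70,458)]]
for a in q2:print(a)
print('center',np.mean(q2,0),'edges',[np.linalg.norm(q2[i]-q2[i-1]) for i in range(4)])
# orange mask top
hsv=cv2.cvtColor(T['image'],cv2.COLOR_RGB2HSV);m=cv2.inRange(hsv,(3,120,60),(20,255,255));m2=np.zeros_like(m);m2[185:235,355:425]=m[185:235,355:425]
pts=cv2.findNonZero(m2);print(cv2.minAreaRect(pts))
print('tab top TOP',onz(T,*t(395,160),.21),'SCENE',onz(S,*s(153,92),.21),tri(T,t(395,160),S,s(153,92)))
# rack
tr=lambda x,y:(210+x/5-.4,160+y/5-.4); sr=lambda x,y:(325+x/5-.4,145+y/5-.4)
print('caps', tri(T,tr(66,97),S,sr(485,66)),tri(T,tr(439,82),S,sr(123,158)))
print('base corners top',[onz(T,*tr(*p),.012) for p in[(108,68),(470,57),(478,178),(115,193)]])
print('base corners scene',[onz(S,*sr(*p),.012) for p in[(40,455),(400,327),(490,405),(95,520)]])
E
```

```text
block top corners TOP
[ 0.5745 -0.2176  0.062 ]
[ 0.556  -0.3164  0.062 ]
[ 0.5047 -0.3071  0.062 ]
[ 0.5243 -0.2055  0.062 ]
center [ 0.5399 -0.2616  0.062 ] edges [np.float64(0.05169639401737913), np.float64(0.10048476655986782), np.float64(0.05216853656868446), np.float64(0.10346815983016636)]
scene corners
[ 0.5072 -0.3042  0.062 ]
[ 0.5271 -0.2072  0.062 ]
[ 0.5784 -0.2165  0.062 ]
[ 0.5572 -0.3125  0.062 ]
center [ 0.5425 -0.2601  0.062 ] edges [np.float64(0.05067913486090541), np.float64(0.0990185438784176), np.float64(0.052133043486947764), np.float64(0.0983073360562711)]
((384.76922607421875, 207.15383911132812), (27.848487854003906, 13.335895538330078), 11.309932708740234)
tab top TOP [ 0.5575 -0.2668  0.21  ] SCENE [ 0.558  -0.2631  0.21  ] (array([ 0.5579, -0.2649,  0.2106]), array([1.8, 1.8]))
caps (array([0.6321, 0.3171, 0.2473]), array([1.4, 1.4])) (array([0.6402, 0.0658, 0.252 ]), array([1.5, 1.5]))
base corners top [array([0.6803, 0.3361, 0.012 ]), array([0.6874, 0.05  , 0.012 ]), array([0.5915, 0.0441, 0.012 ]), array([0.5813, 0.3299, 0.012 ])]
base corners scene [array([0.6039, 0.0452, 0.012 ]), array([0.5875, 0.3323, 0.012 ]), array([0.6804, 0.3378, 0.012 ]), array([0.6699, 0.0495, 0.012 ])]
```

```bash
cat >> h.py <<'E'
from scipy.spatial.transform import Rotation as R
np.set_printoptions(precision=4,suppress=True)
def plan(target,yawx,alt=True):
    """target TCP world; yawx world yaw (rad) wanted for tool x (mod pi). prints tool-axis shift and turn"""
    o=robot.observe();M=R.from_quat(o['ee_rot']).as_matrix()
    y=np.arctan2(M[1,0],M[0,0]);d=yawx-y;d=(d+np.pi/2)%np.pi-np.pi/2
    print('t',round(o['t'],2),'pos',o['position'],'toolx',M[:,0],'tooly',M[:,1],'toolz',M[:,2])
    print('F',o['force'],'M',o['moment'],'w',round(o['width'],4),'q',o['joint_pos'])
    print('shift tool',M.T@(np.asarray(target)-o['position']),'turn about tool y',-d)
E
python3 - <<'E'
from h import *
plan([0.556,-0.2645,0.30],np.arctan2(-.195,.981))
S=ld('scene0');T=ld('top0')
# rail height estimate: rail edge pixels at scene along the rail -> vertical plane of rail
c=np.array([.6355,.191,0]);n=np.array([.9995,.031,0])
for p in[(160,190),(250,164),(350,137),(440,112)]:
    o,d=ray(S,325+p[0]/5-.4,145+p[1]/5-.4);k=((c-o)@n)/(d@n);print('rail',o+k*d)
E
```

```text
t 0.1 pos [ 0.1659 -0.6023  0.2308] toolx [ 0.2656 -0.9641 -0.001 ] tooly [-0.0003  0.001  -1.    ] toolz [ 0.9641  0.2656 -0.0001]
F [ 0.152   0.3352 -0.1204] M [0.0103 0.003  0.0053] w 0.0854 q [ 1.2318  0.5219 -0.0363  1.5999  0.0212  1.0211 -0.1128]
shift tool [-0.2221 -0.069   0.4658] turn about tool y -1.1057713209484006
rail [0.6385 0.0943 0.2222]
rail [0.6366 0.1546 0.2228]
rail [0.6345 0.2248 0.222 ]
rail [0.6324 0.2909 0.2218]
```

```bash
python3 -m jog '[[0,-0.009,0,-0.138],[0,-0.009,0,-0.138],[0,-0.009,0,-0.138],[0,-0.009,0,-0.138],[0,-0.009,0,-0.138],[0,-0.009,0,-0.138],[0,-0.009,0,-0.138],[0,-0.009,0,-0.138]]' -1
python3 - <<'E'
from h import *
plan([0.556,-0.2645,0.30],np.arctan2(-.195,.981))
E
```

```text
t: 0.9
position: [0.1658, -0.6024, 0.3033]
ee_rot: [-0.704, 0.068, -0.068, 0.704]
force: [0.6, -0.2, 0.2]
width: 0.0852
t 0.9 pos [ 0.1658 -0.6024  0.3033] toolx [ 0.9816 -0.1912 -0.0003] tooly [-0.0002  0.0006 -1.    ] toolz [0.1912 0.9816 0.0005]
F [ 0.6474 -0.1627  0.2125] M [-0.0192  0.0108  0.0515] w 0.0852 q [ 1.4045  0.4715 -0.2935  1.5003  0.1419  1.1913  0.8962]
shift tool [0.3183 0.0034 0.4063] turn about tool y 0.0038296564410795764
```

```bash
python3 -m jog '[[0.028,0,0.036,0],[0.028,0,0.036,0],[0.028,0,0.036,0],[0.028,0,0.036,0],[0.028,0,0.036,0],[0.028,0,0.036,0],[0.028,0,0.036,0],[0.028,0,0.036,0]]'
python3 - <<'E'
from h import *
plan([0.556,-0.2645,0.30],np.arctan2(-.195,.981))
E
```

```text
t: 1.7
position: [0.4432, -0.3629, 0.3032]
ee_rot: [-0.704, 0.07, -0.07, 0.704]
force: [-0.6, -1.5, -0.3]
width: 0.0853
t 1.7 pos [ 0.4432 -0.3629  0.3032] toolx [ 0.9804 -0.197  -0.0003] tooly [-0.0003  0.0001 -1.    ] toolz [ 0.197   0.9804 -0.    ]
F [-0.6175 -1.5246 -0.3063] M [-0.0141 -0.0356 -0.0196] w 0.0853 q [ 0.8834  0.3934 -0.4126  1.636   0.1695  1.148   0.2307]
shift tool [0.0912 0.0032 0.1187] turn about tool y -0.0020545367752657917
```

```bash
python3 -m jog '[[0.023,0,0.03,0],[0.023,0,0.03,0],[0.023,0,0.03,0],[0.022,0,0.0285,0],[0,0,0,0],[0,0,0,0]]'
python3 - <<'E'
from h import *
plan([0.556,-0.2645,0.30],np.arctan2(-.195,.981))
for n in("scene","top"): cap(n,n+"1.png")
a=cv2.imread('pics/scene1.png');b=cv2.imread('pics/top1.png')
z=lambda i,x0,y0,w,h,s:cv2.resize(i[y0:y0+h,x0:x0+w],None,fx=s,fy=s,interpolation=cv2.INTER_CUBIC)
cv2.imwrite('pics/g1.png',np.hstack([z(a,185,130,80,120,5),z(b,355,170,80,120,5)]))
E
```

```text
t: 2.3
position: [0.555, -0.2653, 0.3027]
ee_rot: [-0.704, 0.07, -0.069, 0.704]
force: [-0.3, -0.8, -0.0]
width: 0.0854
t 2.3 pos [ 0.555  -0.2653  0.3027] toolx [ 0.9808 -0.1953 -0.001 ] tooly [-0.0009  0.0005 -1.    ] toolz [0.1953 0.9808 0.0003]
F [-0.3459 -0.7603 -0.0138] M [-0.0327  0.0099  0.007 ] w 0.0854 q [ 0.6473  0.4712 -0.4391  1.5222  0.2087  1.1959 -0.0232]
shift tool [0.0008 0.0027 0.001 ] turn about tool y -0.0003083954276936751
```

View pics/g1.png

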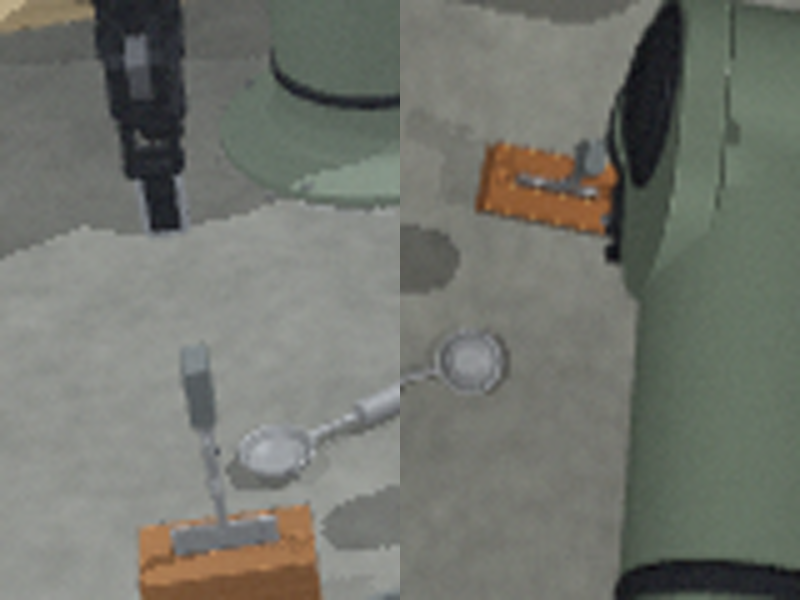

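The scene crop shows the gripper at about (217,173) and the tab at (225,208). In the top view the arm hides the gripper. I'll check the projected TCP against the scene picture.

Run:
```python
from h import *
S=ld('scene1');T=ld('top1')
print(px(S,[.555,-.2653,.3027]),px(T,[.555,-.2653,.3027]),px(S,[.555,-.2653,.313]),'tabtop',px(S,[.5578,-.265,.21]))
```

```text
[217.5711 171.022 ] [399.1712 199.6924] [216.9755 167.516 ] tabtop [222.9643 201.1895]
```

```bash
python3 -m jog '[[0.001,0.04,0.0005,0],[0.001,0.04,0,0],[0,0.03,0,0],[0,0.017,0,0],[0,0,0,0],[0,0,0,0]]'
python3 - <<'E'
from h import *
plan([0.5568,-0.265,0.175],np.arctan2(-.195,.981))
for n in("scene",): cap(n,n+"2.png")
a=cv2.imread('pics/scene2.png')
z=lambda i,x0,y0,w,h,s:cv2.resize(i[y0:y0+h,x0:x0+w],None,fx=s,fy=s,interpolation=cv2.INTER_CUBIC)
cv2.imwrite('pics/g2.png',z(a,185,150,80,110,5))
E
```

```text
t: 3.0
position: [0.5566, -0.2667, 0.177]
ee_rot: [0.704, -0.07, 0.07, -0.704]
force: [0.1, 0.3, 1.0]
width: 0.0854
t 3.0 pos [ 0.5566 -0.2667  0.177 ] toolx [ 0.9802 -0.1979  0.0002] tooly [ 0.0002 -0.0003 -1.    ] toolz [ 0.1979  0.9802 -0.0002]
F [0.1019 0.2939 1.0404] M [ 0.0194 -0.0158  0.0317] w 0.0854 q [ 0.6276  0.5947 -0.41    1.6586  0.2791  0.9464 -0.0831]
shift tool [-0.0002  0.002   0.0017] turn about tool y -0.0029629547921867783
```

View pics/g2.png

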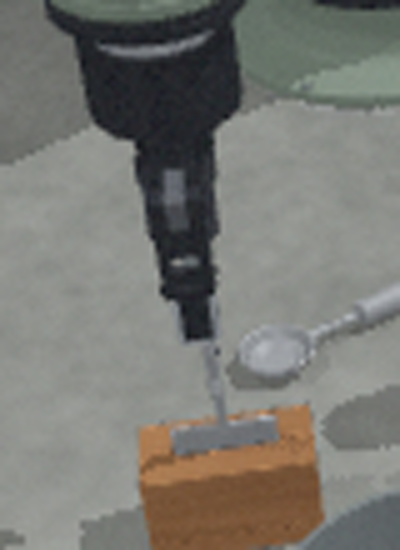

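The near finger, around (224,214) in the picture, now covers the tab, which fits a straddled tab. I'll centre and close.

```bash
python3 -m jog '[[0,0.001,0.001,0],[0,0,0,0],[0,0,0,0],[0,0,0,0],[0,0,0,0],[0,0,0,0],[0,0,0,0],[0,0,0,0]]' 1 70
python3 -m jog '[[0,0,0,0],[0,0,0,0],[0,0,0,0]]'
```

```text
t: 3.85
position: [0.5565, -0.2649, 0.1758]
ee_rot: [0.704, -0.07, 0.07, -0.704]
force: [-6.0, 2.4, 11.1]
width: 0.0227
t: 4.15
position: [0.5565, -0.2649, 0.1758]
ee_rot: [0.704, -0.07, 0.07, -0.704]
force: [-5.5, 1.5, 10.0]
width: 0.0231
```

```bash
python3 -m jog '[[0,-0.003,0,0],[0,-0.005,0,0],[0,-0.01,0,0],[0,0,0,0]]'
python3 -m jog '[[0,-0.015,0,0],[0,-0.02,0,0],[0,-0.02,0,0],[0,0,0,0]]'
```

```text
t: 4.55
position: [0.5569, -0.2649, 0.1947]
ee_rot: [0.704, -0.07, 0.07, -0.704]
force: [-7.3, 1.3, 2.8]
width: 0.023
t: 4.95
position: [0.559, -0.2653, 0.2523]
ee_rot: [0.704, -0.068, 0.072, -0.703]
force: [0.6, -0.5, -1.6]
width: 0.0232
```

```bash
python3 -m jog '[[0,-0.025,0,0],[0,-0.027,0,0],[0,0,0,0],[0,0,0,0],[0,0,0,0]]'
python3 - <<'E'
from h import *
plan([0.58,-0.265,0.306],np.radians(1.8))
for n in("scene","top"): cap(n,n+"3.png")
a=cv2.imread('pics/scene3.png');b=cv2.imread('pics/top3.png')
z=lambda i,x0,y0,w,h,s:cv2.resize(i[y0:y0+h,x0:x0+w],None,fx=s,fy=s,interpolation=cv2.INTER_CUBIC)
cv2.imwrite('pics/g3.png',np.hstack([z(a,180,110,75,120,5),z(b,355,150,75,120,5)]))
E
```

```text
t: 5.45
position: [0.5569, -0.2648, 0.2997]
ee_rot: [-0.704, 0.07, -0.07, 0.704]
force: [0.3, -0.6, -1.9]
width: 0.0229
t 5.45 pos [ 0.5569 -0.2648  0.2997] toolx [ 0.9805 -0.1966 -0.0005] tooly [-0.0005  0.0003 -1.    ] toolz [0.1966 0.9805 0.0002]
F [ 0.2541 -0.6241 -1.8542] M [-0.0073 -0.0688  0.0434] w 0.0229 q [ 0.6449  0.476  -0.4392  1.5227  0.2112  1.1907 -0.0281]
shift tool [ 0.0227 -0.0063  0.0044] turn about tool y -0.22931435424085755
```

View pics/g3.png

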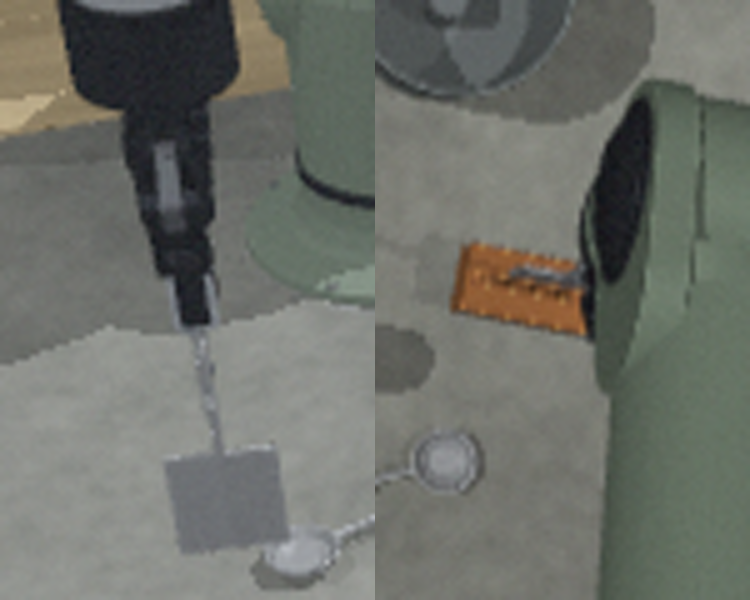

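The spatula hangs straight down in the fingers. The blade's bottom edge runs from about (216,220) to (237,217) in the scene image, clear of the block. I'll check the blade's position and tilt against the expected geometry.

Run:
```python
from h import *
S=ld('scene3')
M=R.from_quat(robot.observe()['ee_rot']).as_matrix();p=robot.observe()['position']
X=M[:,0];Y=M[:,2];Z=np.array([0,0,1.])
tab=p+Z*.0142
print('tab',tab)
for (a,b),m in {(-.03,-.176):(182,553),(.03,-.176):(288,537),(.03,-.11):(273,445),(-.03,-.11):(165,463)}.items():
    P=tab+X*-.0105+Y*a+Z*b
    mp=(180+m[0]/5-.4,110+m[1]/5-.4)
    # ray onto vertical blade plane
    o,d=ray(S,*mp);k=((P-o)@X)/(d@X);Q=o+k*d
    print(px(S,P),mp,'err along y,z (mm)',1000*np.array([(Q-P)@Y,(Q-P)[2]]))
```

```text
tab [ 0.5568 -0.2648  0.3137]
[215.2686 221.0184] (216.0, 220.2) err along y,z (mm) [2.3352 2.5263]
[237.2545 218.0316] (237.2, 217.0) err along y,z (mm) [0.2606 3.6877]
[234.4942 199.1151] (234.2, 198.6) err along y,z (mm) [-0.5695  1.82  ]
[211.6138 201.9918] (212.6, 202.2) err along y,z (mm) [ 2.3964 -1.0839]
```

```bash
python3 -m jog '[[0.01,-0.003,0,-0.115],[0.01,-0.003,0,-0.115],[0,0,0,0],[0,0,0,0]]'
python3 - <<'E'
from h import *
plan([0.58,0.191,0.306],np.radians(1.8))
E
```

```text
t: 5.95
position: [0.5764, -0.2677, 0.3056]
ee_rot: [-0.707, -0.01, 0.01, 0.707]
force: [-1.1, -0.2, -0.8]
width: 0.0232
t 5.95 pos [ 0.5764 -0.2677  0.3056] toolx [ 0.9996  0.0285 -0.0008] tooly [-0.0009  0.0006 -1.    ] toolz [-0.0285  0.9996  0.0006]
F [-1.0614 -0.1936 -0.7874] M [ 0.0155 -0.0226  0.01  ] w 0.0232 q [ 0.657   0.5116 -0.485   1.4591  0.244   1.232   0.172 ]
shift tool [ 0.0166 -0.0001  0.4584] turn about tool y -0.0029214714602003866
```

```bash
python3 -m jog '[[0,0,0.02,0],[0,0,0.035,0],[0,0,0.04,0],[0,0,0.04,0],[0.002,0,0.04,0],[0.002,0,0.04,0],[0.002,0,0.04,0],[0.002,0,0.04,0]]'
python3 -m jog '[[0.001,0,0.04,0],[0.001,0,0.04,0],[0,0,0.04,0],[0,0,0.028,0],[0,0,0.015,0],[0,0,0,0],[0,0,0,0],[0,0,0,0]]'
python3 - <<'E'
from h import *
plan([0.59,0.191,0.306],np.radians(1.8))
for n in("scene","top"): cap(n,n+"4.png")
a=cv2.imread('pics/scene4.png');b=cv2.imread('pics/top4.png')
z=lambda i,x0,y0,w,h,s:cv2.resize(i[y0:y0+h,x0:x0+w],None,fx=s,fy=s,interpolation=cv2.INTER_CUBIC)
cv2.imwrite('pics/g4.png',np.hstack([z(a,325,80,110,160,3.6),z(b,210,130,110,160,3.6)]))
E
```

```text
t: 6.75
position: [0.5746, 0.0286, 0.3062]
ee_rot: [0.707, 0.01, -0.01, -0.707]
force: [2.1, 0.2, -1.3]
width: 0.023
t: 7.55
position: [0.5725, 0.1887, 0.3062]
ee_rot: [0.707, 0.01, -0.01, -0.707]
force: [-0.3, -0.6, 0.3]
width: 0.023
t 7.55 pos [0.5725 0.1887 0.3062] toolx [0.9996 0.0293 0.    ] tooly [ 0.0001 -0.0008 -1.    ] toolz [-0.0293  0.9996 -0.0008]
F [-0.3119 -0.583   0.2852] M [ 0.0582 -0.0349 -0.0313] w 0.023 q [-0.007   0.4717 -0.5999  1.546   0.2785  1.2106 -0.6255]
shift tool [0.0176 0.0002 0.0018] turn about tool y -0.0021218326646357255
```

View pics/g4.png

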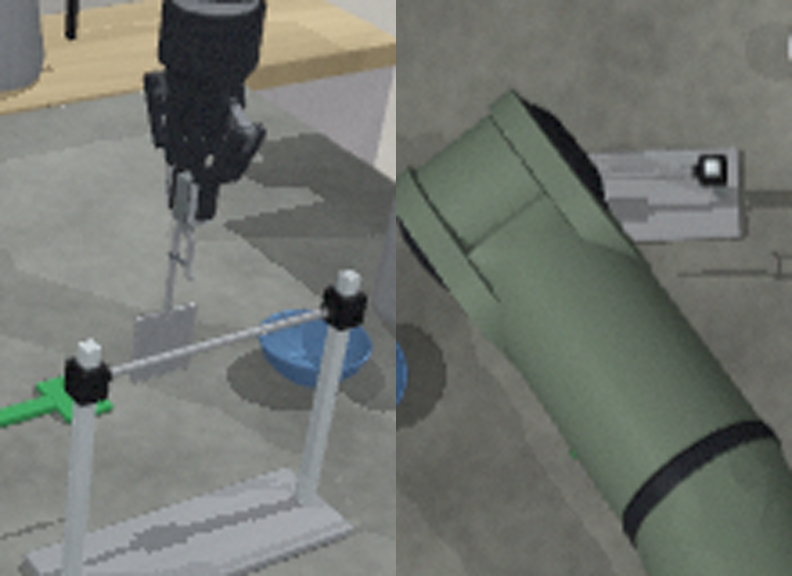

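The scene crop shows the spatula behind the rail with the blade at about (371,174), mid-rail, and the gate and nose on the camera (+x) side. Next I'll lower it a little and then approach the rail in +x.

```bash
python3 -m jog '[[0,0.008,0,0],[0.01,0.007,0,0],[0.015,0,0,0],[0.015,0,0,0],[0.015,0,0,0],[0,0,0,0],[0,0,0,0]]'
for i in 1 2 3; do python3 -m jog '[[0,0,0,0],[0,0,0,0]]'; done
```

```text
t: 8.35
position: [0.6272, 0.192, 0.2903]
ee_rot: [0.707, 0.011, -0.012, -0.707]
force: [-0.8, 0.3, -1.9]
width: 0.023
t: 8.55
position: [0.6269, 0.1922, 0.2914]
ee_rot: [0.707, 0.011, -0.011, -0.707]
force: [-0.5, 1.3, -2.8]
width: 0.023
t: 8.75
position: [0.627, 0.1921, 0.2915]
ee_rot: [0.707, 0.011, -0.011, -0.707]
force: [-0.3, 0.0, -0.3]
width: 0.0233
t: 8.95
position: [0.6271, 0.1921, 0.2914]
ee_rot: [-0.707, -0.011, 0.011, 0.707]
force: [-0.5, -0.1, -2.4]
width: 0.0227
```

Run:
```python
from h import *
plan([0.6355,0.191,0.29],np.radians(1.8))
for n in("scene",): cap(n,n+"5.png")
a=cv2.imread('pics/scene5.png')
z=lambda i,x0,y0,w,h,s:cv2.resize(i[y0:y0+h,x0:x0+w],None,fx=s,fy=s,interpolation=cv2.INTER_CUBIC)
cv2.imwrite('pics/g5.png',z(a,345,110,70,85,7))
```

```text
t 8.95 pos [0.6271 0.1921 0.2914] toolx [0.9995 0.0319 0.0001] tooly [ 0.0001  0.     -1.    ] toolz [-0.0319  0.9995  0.    ]
F [-0.4653 -0.0806 -2.3669] M [ 0.0094 -0.0008  0.0268] w 0.0227 q [-0.0304  0.573  -0.5749  1.4172  0.3166  1.2438 -0.6018]
shift tool [ 0.0083  0.0014 -0.0014] turn about tool y 0.0005018586847775897
```

View pics/g5.png

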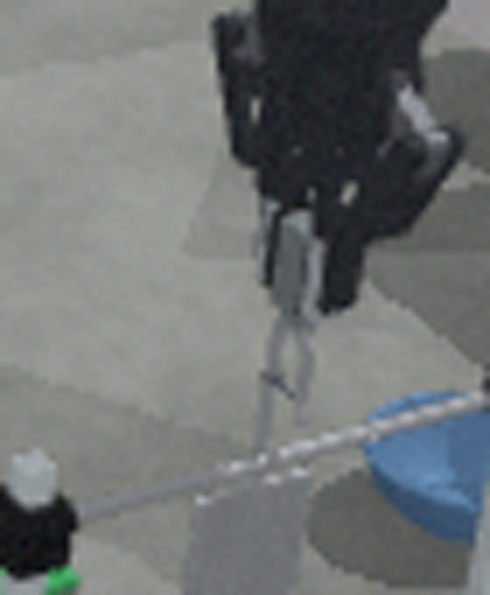

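The hook shows above the rail: gate at about (384,165), nose end at (388,170), rail at (385,175), with the shank passing behind the rail. I'll feel for the shank by stepping in +x.

```bash
python3 -m jog '[[0.004,0,0,0],[0.002,0,0,0],[0.002,0,0,0],[0,0,0,0],[0,0,0,0]]'; python3 -m jog '[[0.002,0,0,0],[0,0,0,0],[0,0,0,0]]'
```

```text
t: 9.5
position: [0.6351, 0.1924, 0.2912]
ee_rot: [-0.707, -0.011, 0.011, 0.707]
force: [-0.4, -0.4, -1.5]
width: 0.0228
t: 9.8
position: [0.6371, 0.1925, 0.2913]
ee_rot: [-0.707, -0.011, 0.011, 0.707]
force: [-0.3, -0.3, -1.4]
width: 0.023
```

```bash
python3 -m jog '[[0.001,0,0,0],[0,0,0,0],[0,0,0,0]]';python3 -m jog '[[0.001,0,0,0],[0,0,0,0],[0,0,0,0]]'
```

```text
t: 10.1
position: [0.6381, 0.1925, 0.2913]
ee_rot: [-0.707, -0.011, 0.011, 0.707]
force: [-0.5, -1.1, -1.8]
width: 0.0228
t: 10.4
position: [0.6391, 0.1925, 0.2913]
ee_rot: [-0.707, -0.011, 0.011, 0.707]
force: [-0.5, -0.3, -2.0]
width: 0.0232
```

```bash
python3 -m jog '[[0.001,0,0,0],[0,0,0,0],[0,0,0,0]]';python3 -m jog '[[0.001,0,0,0],[0,0,0,0],[0,0,0,0]]'
```

```text
t: 10.7
position: [0.6401, 0.1925, 0.2913]
ee_rot: [0.707, 0.011, -0.011, -0.707]
force: [0.1, 0.6, -0.7]
width: 0.0229
t: 11.0
position: [0.6411, 0.1926, 0.2913]
ee_rot: [-0.707, -0.011, 0.011, 0.707]
force: [-0.9, -0.4, -1.4]
width: 0.0228
```

```bash
python3 -m jog '[[0.001,0,0,0],[0,0,0,0],[0,0,0,0]]';python3 -m jog '[[0.001,0,0,0],[0,0,0,0],[0,0,0,0]]';python3 - <<'E'
from h import *
cap("scene","scene6.png")
a=cv2.imread('pics/scene6.png')
z=lambda i,x0,y0,w,h,s:cv2.resize(i[y0:y0+h,x0:x0+w],None,fx=s,fy=s,interpolation=cv2.INTER_CUBIC)
cv2.imwrite('pics/g6.png',z(a,345,110,70,85,7))
E
```

```text
t: 11.3
position: [0.6419, 0.1927, 0.2912]
ee_rot: [0.707, 0.011, -0.011, -0.707]
force: [-2.3, 0.2, -1.1]
width: 0.0227
t: 11.6
position: [0.6429, 0.1927, 0.2912]
ee_rot: [0.707, 0.011, -0.012, -0.707]
force: [-4.5, -0.3, -1.4]
width: 0.0231
```

View pics/g6.png

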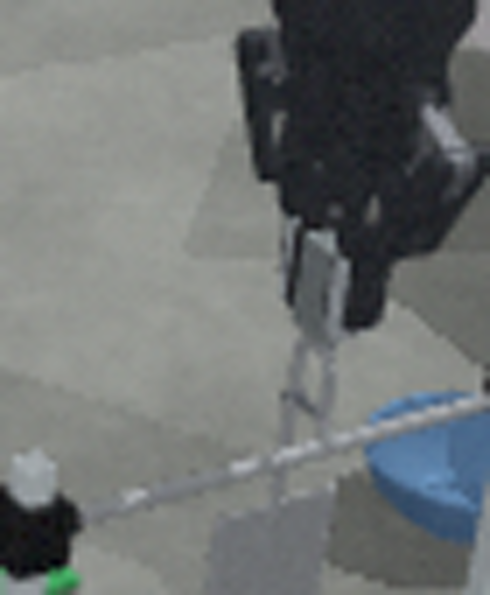

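The crop shows the shank against the rail at about (386,176), with the nose end at (391,172) above and in front. Contact began at TCP x of about 0.641 and the force is now -4.5 N, so the hook centre sits over the rail at about 0.637. I'll back off and go down.

```bash
python3 -m jog '[[-0.003,0,0,0],[-0.003,0,0,0],[0,0,0,0],[0,0,0,0]]';python3 -m jog '[[0,0.003,0,0],[0,0.003,0,0],[0,0.002,0,0],[0,0,0,0],[0,0,0,0]]'; python3 -m jog '[[0,0.002,0,0],[0,0.002,0,0],[0,0,0,0],[0,0,0,0]]'
```

```text
t: 12.05
position: [0.6373, 0.1924, 0.2916]
ee_rot: [-0.707, -0.011, 0.011, 0.707]
force: [0.3, 0.2, -1.8]
width: 0.0231
t: 12.55
position: [0.6371, 0.1925, 0.2833]
ee_rot: [-0.707, -0.011, 0.011, 0.707]
force: [0.3, 1.0, -2.1]
width: 0.023
t: 12.95
position: [0.6371, 0.1925, 0.2792]
ee_rot: [0.707, 0.011, -0.011, -0.707]
force: [0.2, 0.2, -1.4]
width: 0.023
```

```bash
for i in 1; do python3 -m jog '[[0,0.002,0,0],[0,0.001,0,0],[0,0,0,0],[0,0,0,0]]'; python3 -m jog '[[0,0.001,0,0],[0,0.001,0,0],[0,0,0,0],[0,0,0,0]]'; done
```

```text
t: 13.35
position: [0.6371, 0.1925, 0.2763]
ee_rot: [0.707, 0.011, -0.011, -0.707]
force: [-0.4, -0.0, -0.3]
width: 0.0229
t: 13.75
position: [0.6371, 0.1925, 0.2743]
ee_rot: [-0.707, -0.011, 0.011, 0.707]
force: [-0.0, -0.3, -1.5]
width: 0.0231
```

```bash
python3 -m jog '[[0,0.001,0,0],[0,0.001,0,0],[0,0,0,0],[0,0,0,0]]';python3 - <<'E'
from h import *
cap("scene","scene7.png")
a=cv2.imread('pics/scene7.png')
z=lambda i,x0,y0,w,h,s:cv2.resize(i[y0:y0+h,x0:x0+w],None,fx=s,fy=s,interpolation=cv2.INTER_CUBIC)
cv2.imwrite('pics/g7.png',z(a,360,120,50,70,8))
E
```

```text
t: 14.15
position: [0.6371, 0.1924, 0.2723]
ee_rot: [0.707, 0.011, -0.011, -0.707]
force: [0.2, 0.2, -1.4]
width: 0.023
```

View pics/g7.png

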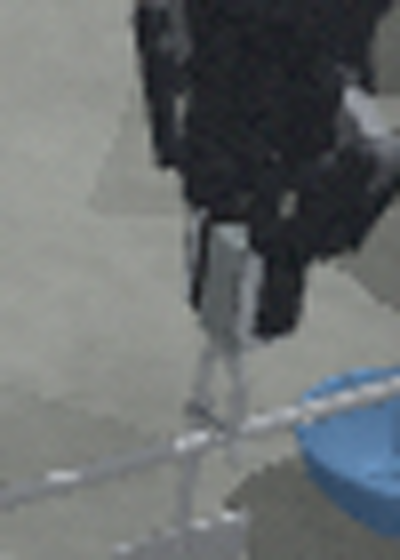

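The nose end at about (389,177) is in front of the rail, the shank is behind it, and the gate at (386,171) is just above it. I'll go on down in small steps.

```bash
for i in 1; do python3 -m jog '[[0,0.001,0,0],[0,0.001,0,0],[0,0,0,0]]'; python3 -m jog '[[0,0.001,0,0],[0,0.001,0,0],[0,0,0,0]]';  python3 -m jog '[[0,0.001,0,0],[0,0.001,0,0],[0,0,0,0]]'; done
```

```text
t: 14.5
position: [0.6371, 0.1924, 0.2702]
ee_rot: [-0.707, -0.011, 0.011, 0.707]
force: [-0.2, -0.2, -0.4]
width: 0.023
t: 14.8
position: [0.6372, 0.1925, 0.2684]
ee_rot: [-0.707, -0.011, 0.011, 0.707]
force: [-1.0, -0.7, 1.8]
width: 0.023
t: 15.1
position: [0.6371, 0.1925, 0.2663]
ee_rot: [-0.707, -0.011, 0.011, 0.707]
force: [-1.1, -0.2, 3.2]
width: 0.0231
```

Gate contact came at TCP z of about 0.269, which puts the rail centre at about 0.222. This agrees with the camera. Arch contact is therefore expected near TCP z 0.240.

```bash
for i in 1; do python3 -m jog '[[0,0.001,0,0],[0,0.001,0,0],[0,0,0,0]]'; python3 -m jog '[[0,0.001,0,0],[0,0.001,0,0],[0,0,0,0]]';  python3 -m jog '[[0,0.001,0,0],[0,0.001,0,0],[0,0,0,0]]'; done
```

```text
t: 15.4
position: [0.6372, 0.1925, 0.2642]
ee_rot: [-0.707, -0.011, 0.011, 0.707]
force: [0.4, -0.5, 3.9]
width: 0.0228
t: 15.7
position: [0.637, 0.1925, 0.2622]
ee_rot: [-0.707, -0.011, 0.011, 0.707]
force: [0.2, -0.1, 5.1]
width: 0.0232
t: 16.0
position: [0.637, 0.1925, 0.2601]
ee_rot: [0.707, 0.011, -0.011, -0.707]
force: [-1.5, -0.0, 3.8]
width: 0.0229
```

```bash
for i in 1; do python3 -m jog '[[0,0.001,0,0],[0,0.001,0,0],[0,0,0,0]]'; python3 -m jog '[[0,0.001,0,0],[0,0.001,0,0],[0,0,0,0]]';  python3 -m jog '[[0,0.001,0,0],[0,0.001,0,0],[0,0,0,0]]'; done
```

```text
t: 16.3
position: [0.6369, 0.1925, 0.258]
ee_rot: [0.707, 0.011, -0.012, -0.707]
force: [-3.0, 0.2, 2.6]
width: 0.0228
t: 16.6
position: [0.637, 0.1925, 0.2561]
ee_rot: [0.707, 0.011, -0.011, -0.707]
force: [-2.9, -0.1, 2.4]
width: 0.0227
t: 16.9
position: [0.637, 0.1925, 0.2541]
ee_rot: [0.707, 0.011, -0.011, -0.707]
force: [-3.2, 0.1, 2.5]
width: 0.0231
```

```bash
for i in 1; do python3 -m jog '[[0,0.001,0,0],[0,0.001,0,0],[0,0,0,0]]'; python3 -m jog '[[0,0.001,0,0],[0,0.001,0,0],[0,0,0,0]]';  python3 -m jog '[[0,0.001,0,0],[0,0.001,0,0],[0,0,0,0]]'; done
```

```text
t: 17.2
position: [0.637, 0.1924, 0.2521]
ee_rot: [0.707, 0.011, -0.011, -0.707]
force: [-3.0, -0.2, 1.9]
width: 0.023
t: 17.5
position: [0.637, 0.1924, 0.25]
ee_rot: [0.707, 0.011, -0.011, -0.707]
force: [-3.5, -0.7, 0.6]
width: 0.0227
t: 17.8
position: [0.637, 0.1924, 0.248]
ee_rot: [0.707, 0.011, -0.011, -0.707]
force: [-4.0, 0.2, 0.0]
width: 0.0228
```

```bash
for i in 1; do python3 -m jog '[[0,0.001,0,0],[0,0,0,0],[0,0,0,0]]'; python3 -m jog '[[0,0.001,0,0],[0,0,0,0],[0,0,0,0]]';  python3 -m jog '[[0,0.001,0,0],[0,0,0,0],[0,0,0,0]]'; done
```

```text
t: 18.1
position: [0.6369, 0.1924, 0.247]
ee_rot: [0.707, 0.011, -0.012, -0.707]
force: [-3.7, -0.5, -2.5]
width: 0.023
t: 18.4
position: [0.637, 0.1925, 0.2462]
ee_rot: [0.707, 0.011, -0.011, -0.707]
force: [-4.5, -0.3, -3.2]
width: 0.0227
t: 18.7
position: [0.6376, 0.1924, 0.2455]
ee_rot: [-0.707, -0.012, 0.011, 0.707]
force: [0.2, -0.2, -2.0]
width: 0.023
```

The lateral force fell from -4.5 N to 0 at TCP z of about 0.246, where the gate should flick shut. I'll go on until the arch touches.

```bash
for i in 1; do python3 -m jog '[[0,0.001,0,0],[0,0.001,0,0],[0,0,0,0]]'; python3 -m jog '[[0,0.001,0,0],[0,0,0,0],[0,0,0,0]]';  python3 -m jog '[[0,0.001,0,0],[0,0,0,0],[0,0,0,0]]'; python3 -m jog '[[0,0.001,0,0],[0,0,0,0],[0,0,0,0]]'; done
python3 - <<'E'
from h import *
cap("scene","scene8.png")
a=cv2.imread('pics/scene8.png')
z=lambda i,x0,y0,w,h,s:cv2.resize(i[y0:y0+h,x0:x0+w],None,fx=s,fy=s,interpolation=cv2.INTER_CUBIC)
cv2.imwrite('pics/g8.png',z(a,360,130,50,70,8))
E
```

```text
t: 19.0
position: [0.6372, 0.1924, 0.2432]
ee_rot: [0.707, 0.011, -0.011, -0.707]
force: [-0.7, -0.5, -1.1]
width: 0.023
t: 19.3
position: [0.6371, 0.1925, 0.2423]
ee_rot: [0.707, 0.011, -0.011, -0.707]
force: [-0.2, 0.5, -1.1]
width: 0.0232
t: 19.6
position: [0.6372, 0.1925, 0.2414]
ee_rot: [-0.707, -0.011, 0.011, 0.707]
force: [0.4, 0.1, -0.4]
width: 0.0227
t: 19.9
position: [0.6372, 0.1925, 0.2405]
ee_rot: [-0.707, -0.011, 0.011, 0.707]
force: [0.3, 0.5, 2.4]
width: 0.0226
```

View pics/g8.png

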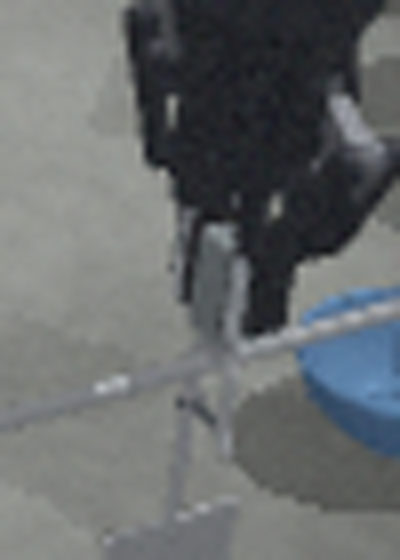

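The crop shows the rail up in the arch at about (386,174), the gate straight across below it at (385,181), and the force gone from -0.4 to +2.4 N. The hook is seated, so I'll ease the grip and open.

```bash
python3 -m jog '[[0,0,0,0],[0,0,0,0]]' 1 20; python3 -m jog '[[0,0,0,0],[0,0,0,0],[0,0,0,0],[0,0,0,0],[0,0,0,0],[0,0,0,0]]' -1
python3 - <<'E'
from h import *
cap("scene","scene9.png")
a=cv2.imread('pics/scene9.png')
z=lambda i,x0,y0,w,h,s:cv2.resize(i[y0:y0+h,x0:x0+w],None,fx=s,fy=s,interpolation=cv2.INTER_CUBIC)
cv2.imwrite('pics/g9.png',z(a,350,120,70,80,7))
E
```

```text
t: 20.15
position: [0.6372, 0.1925, 0.2404]
ee_rot: [-0.707, -0.011, 0.011, 0.707]
force: [-0.2, -0.5, 3.4]
width: 0.0229
t: 20.75
position: [0.6371, 0.1924, 0.2403]
ee_rot: [-0.707, -0.011, 0.011, 0.707]
force: [0.8, -0.3, 0.7]
width: 0.0852
```

View pics/g9.png

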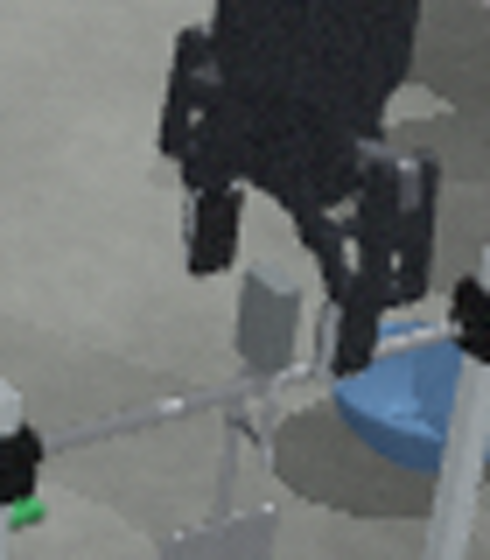

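The fingers are open to either side of the tab at about (388,165), and the spatula hangs on the rail. I'll pull straight up.

```bash
python3 -m jog '[[0,-0.01,0,0],[0,-0.02,0,0],[0,-0.03,0,0],[0,-0.04,0,0],[0,-0.04,0,0],[0,0,0,0],[0,0,0,0],[0,0,0,0]]' 
python3 -m jog '[[0,0,0,0],[0,0,0,0],[0,0,0,0],[0,0,0,0],[0,0,0,0],[0,0,0,0],[0,0,0,0],[0,0,0,0]]'
python3 - <<'E'
from h import *
c=cap("scene","scene10.png");t=cap("top","top10.png")
a=cv2.imread('pics/scene10.png')
z=lambda i,x0,y0,w,h,s:cv2.resize(i[y0:y0+h,x0:x0+w],None,fx=s,fy=s,interpolation=cv2.INTER_CUBIC)
cv2.imwrite('pics/g10.png',np.hstack([z(a,350,90,60,110,5),z(a,180,130,100,110,5)]))
# bystander shift check outside the arm
d=cv2.absdiff(cv2.imread('pics/scene0.png'),a).max(2)
for n,b in dict(mug=(130,255,172,300),bowl=(236,248,312,325),pusher=(320,255,352,298),jar=(262,205,288,236),spoon=(230,200,262,228),scraper=(305,185,345,205),dish=(395,168,430,188)).items():
    print(n,(d[b[1]:b[3],b[0]:b[2]]>40).mean().round(3))
E
```

```text
t: 21.6
position: [0.6369, 0.1923, 0.3798]
ee_rot: [0.707, 0.011, -0.012, -0.707]
force: [-0.2, -0.0, -0.6]
width: 0.0855
t: 22.4
position: [0.6371, 0.1925, 0.3803]
ee_rot: [-0.707, -0.011, 0.011, 0.707]
force: [0.0, 0.1, -0.3]
width: 0.0853
mug 0.0
bowl 0.0
pusher 0.0
jar 0.0
spoon 0.0
scraper 0.0
dish 0.0
```

View pics/g10.png

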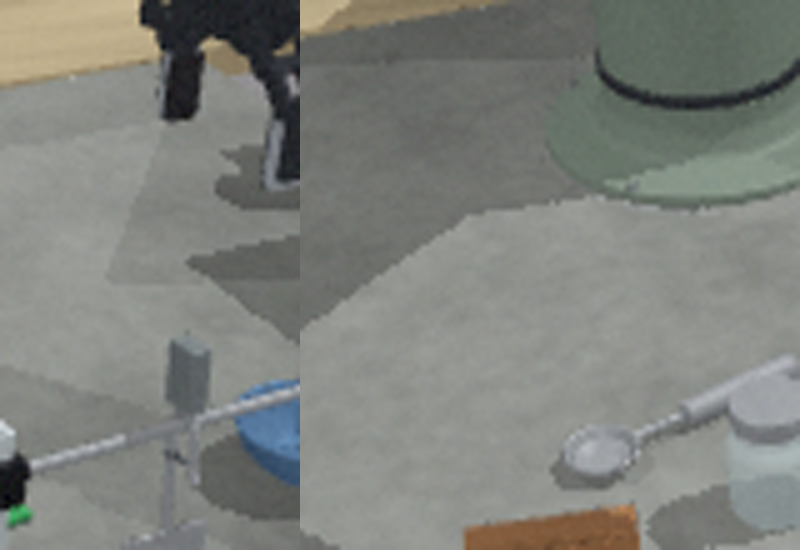

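View pics/scene10.png

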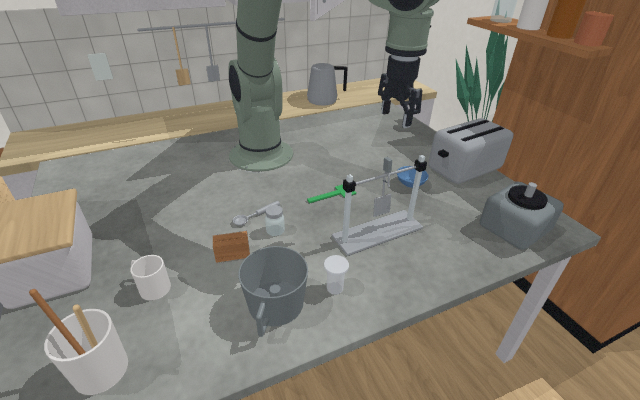

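The spatula hangs from the rail by itself, with the tab at (387,165), the arch on the rail at (385,176) and the gate shut below at (385,181). The gripper is well above it. Before handing in I'll wait and check that it isn't swinging.

```bash
python3 -m jog '[[0,0,0,0],[0,0,0,0],[0,0,0,0],[0,0,0,0],[0,0,0,0],[0,0,0,0],[0,0,0,0],[0,0,0,0]]' >/dev/null
python3 -m jog '[[0,0,0,0],[0,0,0,0],[0,0,0,0],[0,0,0,0],[0,0,0,0],[0,0,0,0],[0,0,0,0],[0,0,0,0]]'
python3 - <<'E'
from h import *
c=cap("scene","scene11.png");c2=cap("scene","scene12.png")
f=lambda n:cv2.imread(f'pics/scene{n}.png')[150:225,360:415].astype(int)
for a,b in((10,11),(11,12)): d=abs(f(a)-f(b)).max(2);print(a,b,d.max(),(d>25).sum())
T0,T1=cv2.imread('pics/top0.png'),cv2.imread('pics/top10.png')
E
```

```text
t: 24.1
position: [0.6371, 0.1925, 0.3803]
ee_rot: [0.707, 0.011, -0.011, -0.707]
force: [-0.0, -0.2, -0.5]
width: 0.0856
10 11 40 6
11 12 9 0
```

It is still: there is no change between frames beyond noise. I'm handing in.

```bash
python3 -c "
from rig import robot
print(robot.finish_job())"
```

```text
the job is handed in; nothing more can be done
None
```

The spatula hangs by its hook on the rail with the gate shut, and the job was handed in at about 24 s; the hand-in gave no verdict.

- **Pick-up:** I gripped the tab across its x faces and lifted the spatula straight out of the block, then carried it behind the rail.
- **Finding the rail:** I felt the rail sideways with the shank at up to 4.5 N. Gate contact put the rail's centre at about 0.222 m, which agrees with the camera.
- **Hooking on:** I lowered the spatula in 1–2 mm steps. The highest reading was about 5 N. The side force then dropped to zero where the gate should flick shut, and the arch touched at about 3–4 N. I then released and pulled straight up.

**Last checks:**
- The pictures show the arch on the rail near its middle and the gate straight across below it. I read the gate by eye from a small part of the picture, without measuring its angle.
- Two frames 0.05 s apart showed no motion beyond noise. Over the 1.7 s before that, only 6 pixels changed.
- The scene view showed no bystander moving. I took a top view as well but did not compare it.

**Disagreement:** The sideways feel put the rail about 2 mm farther in x than the cameras did. That is within the calibration tolerance and the hook's play.

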